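# Log a sample as passed at the microscope bench

### The job

Log the sample as passed: with closed fingertips tap down the amber key of the lamp supply, then the blue key of the camera control, then the green key of the pass box, in that order and each lightly, so that all three stay down. Do not press the red reject key. Nothing is to be picked up: leave the boxes and everything else on the bench standing where they are.

Things in the scene. Friction and masses are not known exactly. Their poses are not given: they have to be found in the camera images.
- lamp_box: lamp supply: white box 100 (x) x 80 (y) x 55 mm high with an orange-amber round key on top. Its origin is the centre of its underside, z up; the key sits in the middle of its top. Four rubber feet, loose on the bench, about 0.9 kg.
- camera_box: camera control: grey box 90 (x) x 80 (y) x 40 mm high with a blue round key on top. Its origin is the centre of its underside, z up; the key sits in the middle of its top. Four rubber feet, loose on the bench, about 0.8 kg.
- pass_box: pass box: silvery-white aluminium box 75 x 75 x 35 mm high with a green round key and a green stripe on top. Its origin is the centre of its underside, z up; the key sits in the middle of its top. Four rubber feet, loose on the bench, about 0.7 kg.
- reject_box: reject box: silvery-white aluminium box 75 x 75 x 35 mm high with a red round key and a red stripe on top. Its origin is the centre of its underside, z up; the key sits in the middle of its top. Four rubber feet, loose on the bench, about 0.7 kg.
- amber_key_top (a point): centre of the top face of the amber key of the lamp supply: a flat round cap 31 mm across in a dark collar 42 mm across and 3 mm high. The top is 69 mm above the bench when up (14 mm above the box), 8 mm less when fully down; it moves with the key
- amber_key (a joint): travel of the amber key in m: 0 up (as at the start), 0.008 fully down against its stop. It counts as pressed from 0.005. It gives way at about 3 N along its whole travel, has no spring, and stays where it is left
- blue_key_top (a point): centre of the top face of the blue key of the camera control: a flat round cap 31 mm across in a dark collar 42 mm across and 3 mm high. The top is 54 mm above the bench when up (14 mm above the box), 8 mm less when fully down; it moves with the key
- blue_key (a joint): travel of the blue key in m: 0 up (as at the start), 0.008 fully down against its stop. It counts as pressed from 0.005. It gives way at about 3 N along its whole travel, has no spring, and stays where it is left
- green_key_top (a point): centre of the top face of the green key of the pass box: a flat round cap 31 mm across in a dark collar 42 mm across and 3 mm high. The top is 49 mm above the bench when up (14 mm above the box), 8 mm less when fully down; it moves with the key
- green_key (a joint): travel of the green key in m: 0 up (as at the start), 0.008 fully down against its stop. It counts as pressed from 0.005. It gives way at about 3 N along its whole travel, has no spring, and stays where it is left
- red_key_top (a point): centre of the top face of the red key of the reject box: a flat round cap 31 mm across in a dark collar 42 mm across and 3 mm high. The top is 49 mm above the bench when up (14 mm above the box), 8 mm less when fully down; it moves with the key
- red_key (a joint): travel of the red key in m: 0 up (as at the start), 0.008 fully down against its stop. It counts as pressed from 0.005. It gives way at about 3 N along its whole travel, has no spring, and stays where it is left
- vial: amber glass sample jar, white cap, 38 mm across, 65 mm high, upright. Loose, not part of the work, to be left standing where it is. Origin: centre of its underside
- dish: white ceramic dish, 76 mm across, 18 mm high. Loose, not part of the work, to be left standing where it is. Origin: centre of its underside
- brush: small cleaning brush, 130 mm long, lying flat, less than 30 mm high. Loose, not part of the work, to be left where it is. Its x axis runs along it
- mount: copper-coloured cylindrical sample mount with a brass face, 32 mm across, 22 mm high. Loose, not part of the work, to be left standing where it is. Origin: centre of its underside
- lens_ring: aluminium lens ring, 48 mm outside, 34 mm hole, 16 mm high, lying flat. Loose, not part of the work, to be left standing where it is. Origin: centre of its underside
- remote: black remote control, 50 x 130 x 18 mm, lying flat. Loose, not part of the work, to be left standing where it is. Origin: centre of its underside
Not all that is in view belongs to the job. Leave any brown, purple or turquoise look-alike of the lamp_box alone.

How it is judged (in metres and radians):
On the way, in this order (a step that is already met when the one before it is completed fails the run):
1. the amber key is pressed (value of joint amber_key above 0.005 m and contact force between the fingers and lamp_box above 0.3 N), for 0.02 s.
2. then the blue key is pressed (value of joint blue_key above 0.005 m and contact force between the fingers and camera_box above 0.3 N), for 0.02 s.
3. then the green key is pressed (value of joint green_key above 0.005 m and contact force between the fingers and pass_box above 0.3 N), for 0.02 s.
At the end, for the whole second after the job is handed in: The amber, blue and green keys are each down by at least 5 of their 8 mm, the red key by less than 2.5 mm; the four boxes and the six bystanders are at rest within 20 mm of where they began, the boxes and the jar upright within 0.1 rad (value of joint each of amber_key, blue_key, green_key above 0.005 m and value of joint red_key below 0.0025 m and distance of each of lamp_box, camera_box, pass_box, reject_box, vial, dish, brush, mount, lens_ring, remote from where it was at the start of the episode below 0.02 m and angle between each of lamp_box, camera_box, pass_box, reject_box, vial's own z axis and vertical below 0.1 rad and linear speed of each of lamp_box, camera_box, pass_box, reject_box, vial, dish, brush, mount, lens_ring, remote below 0.02 m/s); the robot touches nothing.
It fails at once if a key pressed (2.5 mm) out of order: blue before amber is down (5 mm), or green before blue is down (5 mm) ((value of joint blue_key above 0.0025 m and value of joint amber_key below 0.005 m) or (value of joint green_key above 0.0025 m and value of joint blue_key below 0.005 m)).
It fails at once if the red key pressed (2.5 mm) (value of joint red_key above 0.0025 m).
It fails at once if a box or its key pressed with more than 30 N (contact force between the arm and lamp_box above 30 N or contact force between the arm and camera_box above 30 N or contact force between the arm and pass_box above 30 N or contact force between the arm and reject_box above 30 N).
It fails at once if a box shoved by more than 20 mm, tipped by more than 0.2 rad or lifted by more than 8 mm (distance of any of lamp_box, camera_box, pass_box, reject_box from where it was at the start of the episode above 0.02 m or angle between any of lamp_box, camera_box, pass_box, reject_box's own z axis and vertical above 0.2 rad or height (world z) of any of lamp_box, camera_box, pass_box, reject_box above 0.008 m).
It fails at once if a bystander moved by more than 20 mm (distance of any of vial, dish, brush, mount, lens_ring, remote from where it was at the start of the episode above 0.02 m).
It also fails if it takes over 51 s, if anything falls off the work surface, if the arm or the gripper's body presses on something with over 40 N, if the wrist force passes 120 N, or if a joint passes its speed limit or range.

### The arm

A 6-joint arm with a two-finger parallel gripper is mounted at the origin on the work surface. World frame = base frame: x ahead of the robot, y to its left, z up, the work surface at z = 0. Lengths are in mm, angles in degrees, forces in N, time in s.
With the tool pointing down it reaches from about 300 to 850 mm from the base axis. Payload 4.2 kg.
Tool frame: the origin (TCP) lies on the centre line of the jaws, within the pads' length; the fingertips stand 14 mm ahead of it and the grasp point (between the pads) lies 5 mm behind it (env.finger_overhang is the z of the fingertips in the tool frame, in mm); z points along the fingers, y is the line along which they close (so a half turn about z gives the same grasp; the last joint's range is limited). The gripper opens to 91 mm and grips with 3 to 60 N. Pads are 32 mm wide; open, the fingers measure 118 mm over their backs; the gripper's body (76 mm by 178 mm) begins 60 mm behind the grasp point.
Start: joints at [-72.078, 18.312, 89.639, -0, 72.044, -1.146], TCP at [187.85, -543.465, 227.976] pointing down, gripper open.
Joint ranges: [-177.97, 177.97], [-48.28, 115.42], [12.27, 149.76], [-77.06, 257.06], [2.81, 150.46], [-146.56, 146.56]. Speed limits (degrees/s): [147.25, 147.25, 180, 180, 180, 180].

### API

Orientations are given as [roll, pitch, yaw] about the fixed x, y, z axes, in that order (R = Rz(yaw) Ry(pitch) Rx(roll)).
In Python, from workcell import sensors, viewer, env gives the robot as it stands. The module is installed in compiled form; this text tells all that it offers.
- The arm moves only by the tool step_arm, never from a script. Its argument "plan" is one flat list of numbers, 6 for each row, row after row: the shift along the tool's x, y, z in cm, then the turn, a rotation vector about the tool's x, y, z in rad. In form: [x, y, z, wx, wy, wz, x, y, z, wx, wy, wz, ...]. A call has 1 to 5 rows; each row shifts and turns the commanded pose from where the row before left it, along the tool's axes as they then stand; what a row does not reach is not made up. A row lasts 1/12 s, in which the tool goes at most 41.7 mm and 7.16 degrees, less where a joint would pass 70% of its speed; a pose out of reach is approached as far as the arm can. A call is refused whole if a number of a shift passes 4.17 or a number of a turn 0.125, either way. A call with a gripper value outside its range is refused whole. "hand" is the finger opening in cm, from 0 to 9.12, set as the call begins (left out, the last holds). The fingers move at their own pace and stop on an object; "newtons" is the grip in N (left out, the last holds). Time passes only in rows, so rows that do not move let the fingers close. It gives the time, the measured TCP pose, the force, the opening and the grip force at its end, in the units of the state.
- sensors.state(): the state, without advancing time (a new reading comes with each control period).
- viewer.grab_frame(name): name is "scene" or "side" or "wrist"; returns a dict with "img" (384x512x3 uint8, red, green, blue), "fx", "fy", "cx", "cy" (pixels), "position" and "attitude" of the camera in the world. Camera axes: x right, y down, z forward; pixel columns grow to the right and rows downward; lengths in mm; the calibration is good to about 2 mm. The wrist camera is an equidistant fisheye: a pixel r from the principal point sees the ray r / f radians off the axis. A picture is of the moment at which its call begins. There is no depth.
- env.job_done(): hands the job in; it is judged then, once.
Trained networks look in a picture, given as the dict that the camera call returned (one of the last four; its "shot" number tells which), for a name from the list of things; names that differ only in an ending like _2 or _b are one class to them, and where a whole thing is asked for, a point or a joint stands for the part that bears it (a point fixed in the world has none). Each returns a list of dicts, best first, with "score" (0 to 1); they miss things now and then, are a little off and sometimes report something else, mostly with a low value. They report only what shows in the picture. A call takes as long as a camera call. They do not tell look-alikes from the thing itself.
- viewer.boxes_of(name, picture): "location" ([column, row] in pixels, amid what is visible of it).
- viewer.pinpoint(name, picture): "location" ([column, row] in pixels: a listed point, or the origin of a listed thing).
The state is a dict: "time_s": time; "qpos": joint angles; "qvel": joint speeds; "effort": joint torques, N m; "ee_pos": TCP position; "ee_rot": TCP orientation; "force": force on the tool from outside, world axes, zero at the start; "torque": the same for the moment, N m; "gripper_width": finger opening in mm; "gripper_force": force on a finger pad.
Only numpy, scipy, OpenCV 4.12 (cv2) and the standard library are available. Lean on these libraries where they do the work, as an engineer would, in place of code of your own. Each camera call takes 0.05 s, during which the arm holds its last target. There are 200 camera calls.

## Working session

There is one attempt and no reset: what is moved stays moved. The work goes in short steps, Python scripts to look and compute and a tool call to move; the robot and the scene stay as the last step left them, time stands still between calls to the robot, and variables do not carry over. Pictures are saved under pics/ and viewed, at most 10 in all, crops included, and the job is handed in when it is done.

Besides the shell and the picture viewer there is one more tool, called after "Call:" as a command line: name --argument value ..., lists and objects as JSON in quotes. step_arm: Moves the arm, as the interface text tells. Its arguments: {"type":"object","properties":{"plan":{"type":"array","items":{"type":"number"}},"hand":{"type":"number"},"newtons":{"type":"number"}},"required":["plan"]}

```bash
mkdir -p pics; cat > h.py <<'E'
import numpy as np, cv2
from scipy.spatial.transform import Rotation as R
from workcell import sensors, viewer, env
def rot(a):
    a=np.array(a,float)
    if a.shape==(3,3): return a
    if a.size==4: return R.from_quat(a).as_matrix()
    return R.from_euler('xyz',a,degrees=True).as_matrix()
def world(p,px,z,fish=False):
    u=(px[0]-p['cx'])/p['fx']; v=(px[1]-p['cy'])/p['fy']
    if fish:
        r=np.hypot(u,v); d=np.array([u/r*np.sin(r),v/r*np.sin(r),np.cos(r)]) if r>1e-9 else np.array([0,0,1.])
    else: d=np.array([u,v,1.])
    d=rot(p['attitude'])@d; o=np.array(p['position'])
    return o+d*(z-o[2])/d[2]
H=dict(amber_key_top=69,blue_key_top=54,green_key_top=49,red_key_top=49,vial=0,dish=0,brush=0,mount=0,lens_ring=0,remote=0)
E
cat > a.py <<'E'
from h import *
print(sensors.state())
for n in ('scene','side'):
    p=viewer.grab_frame(n); print(n,p['position'],p['attitude'],p['fx'])
    cv2.imwrite(f'pics/{n}0.png',p['img'][:,:,::-1])
    for k,z in H.items():
        for d in viewer.pinpoint(k,p)[:4]:
            print(k,np.round(d['location']),round(d['score'],2),np.round(world(p,d['location'],z)))
E
python3 a.py
```

```text
{'time_s': 0.0, 'qpos': array([-7.20782608e+01,  1.83497888e+01,  8.97061844e+01, -1.00093675e-03,
        7.20458807e+01, -1.14523091e+00]), 'qvel': array([ 0.04656526, -0.00141769, -0.04269807,  0.0512364 , -0.06419371,
        0.00397697]), 'effort': array([ 6.78949164e-04, -4.12466526e+01, -2.31972206e+01,  7.26490351e-02,
        4.56435210e-02, -1.42860031e-04]), 'ee_pos': array([ 187.68714337, -542.98309109,  227.14035368]), 'ee_rot': array([-1.79898147e+02, -1.08426904e-03,  1.90672785e+01]), 'force': array([ 0.24179744, -0.22448715, -0.21307205]), 'torque': array([-0.0442391 , -0.01492924, -0.0259089 ]), 'gripper_force': 0.0, 'gripper_width': 91.24627315980493}
scene [1232.8601175   195.58179986 1026.81480861] [-142.61417806   -0.92828742  112.71911553] 391.62379740970823
amber_key_top [135. 165.] 0.64 [ 607. -462.   69.]
amber_key_top [205. 123.] 0.61 [ 341. -345.   69.]
amber_key_top [154. 130.] 0.57 [ 445. -492.   69.]
amber_key_top [191. 159.] 0.45 [ 513. -311.   69.]
blue_key_top [240. 216.] 0.67 [643. -76.  54.]
green_key_top [372. 238.] 0.67 [559. 305.  49.]
red_key_t
[... 765 characters left out ...]
op [381. 154.] 0.47 [ 429. -482.   69.]
amber_key_top [326. 167.] 0.4 [ 504. -305.   69.]
blue_key_top [236. 183.] 0.61 [639. -71.  54.]
blue_key_top [210. 173.] 0.39 [727. -45.  54.]
green_key_top [134. 270.] 0.43 [560. 308.  49.]
green_key_top [191. 217.] 0.18 [617. 106.  49.]
red_key_top [227. 234.] 0.58 [505.  78.  49.]
vial [290. 221.] 0.62 [ 465. -112.    0.]
dish [192. 218.] 0.84 [656.  79.   0.]
brush [283. 158.] 0.86 [ 687. -319.    0.]
brush [327. 168.] 0.61 [ 553. -383.    0.]
brush [210. 174.] 0.44 [782. -87.   0.]
brush [236. 186.] 0.23 [ 679. -105.    0.]
mount [170. 318.] 0.79 [432. 307.   0.]
lens_ring [101. 254.] 0.71 [705. 325.   0.]
remote [212. 175.] 0.82 [771. -86.   0.]
```

```bash
python3 -c "
import cv2
a=cv2.imread('pics/scene0.png')[95:305,100:400];cv2.imwrite('pics/c1.png',cv2.resize(a,(800,560),interpolation=2))
a=cv2.imread('pics/scene0.png')[100:200,110:230];cv2.imwrite('pics/c2.png',cv2.resize(a,(720,600),interpolation=2))"
```

```text
(no output)
```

View pics/c1.png

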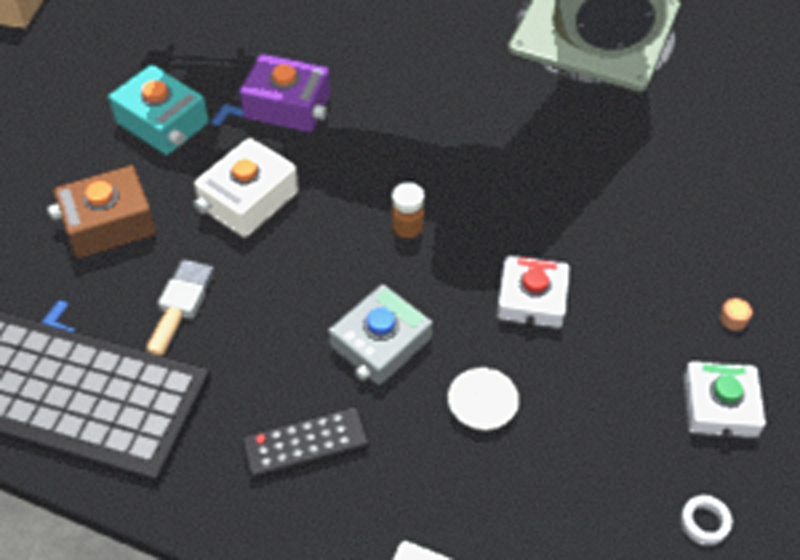

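View pics/c2.png

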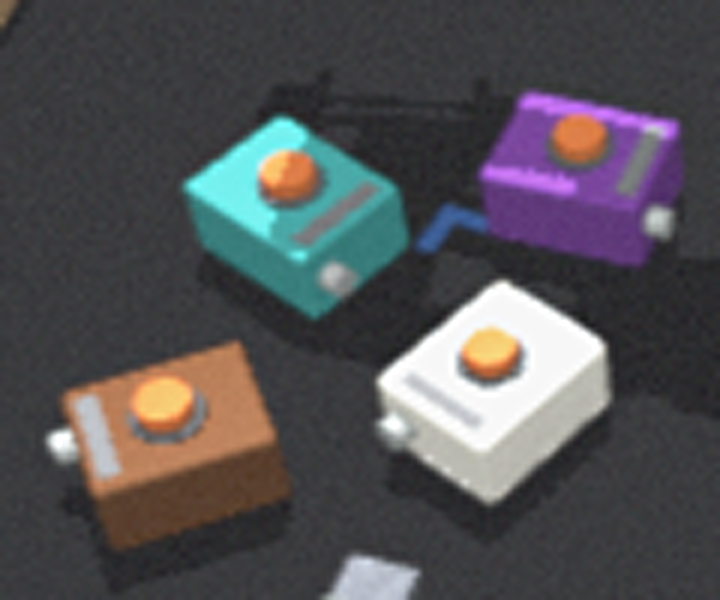

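The image shows four lamp-supply look-alikes in the scene frame: brown (135,165), turquoise (154,130), purple (205,123) and white (191,159). The lamp supply is described as a white box, so (191,159), at about (508,-308), is the target. The enlarged crop confirms this. Blue is at (240,216), green at (372,238) and red, which I must avoid, at (299,198).

Call:
step_arm --plan '[3.8, -1.18, 0.6, 0, 0, 0, 3.8, -1.18, 0.6, 0, 0, 0, 3.8, -1.18, 0.6, 0, 0, 0, 3.8, -1.18, 0.6, 0, 0, 0, 3.8, -1.18, 0.6, 0, 0, 0]' --hand 0 --newtons 10

```text
time_s: 1.52
ee_pos: [349.3, -424.5, 197.9]
ee_rot: [180.0, -0.0, 19.0]
force: [0.4, -0.7, 0.7]
gripper_width: 60.7
gripper_force: 0.0
```

Call:
step_arm --plan '[3.8, -1.18, 0.6, 0, 0, 0, 3.8, -1.18, 0.6, 0, 0, 0, 3.8, -1.18, 0.6, 0, 0, 0, 3.8, -1.18, 0.6, 0, 0, 0, 3.0, -0.9, 0.6, 0, 0, 0]'

```text
time_s: 1.93
ee_pos: [504.0, -311.0, 167.8]
ee_rot: [180.0, -0.1, 19.1]
force: [-0.5, -0.5, 0.3]
gripper_width: 27.4
gripper_force: 0.0
```

Call:
step_arm --plan '[0, 0, 0, 0, 0, 0, 0, 0, 0, 0, 0, 0]'

```text
time_s: 2.1
ee_pos: [502.6, -311.9, 167.3]
ee_rot: [-180.0, 0.1, 19.3]
force: [-0.5, -0.4, -0.7]
gripper_width: 13.6
gripper_force: 0.0
```

```bash
cat > w.py <<'E'
from h import *
import sys
k=sys.argv[1]; z=H[k]
s=sensors.state(); print(s['time_s'],s['ee_pos'],s['ee_rot'],s['force'],s['gripper_width'])
T=R.from_euler('xyz',s['ee_rot'],degrees=True)
for n in ('wrist','scene','side'):
    p=viewer.grab_frame(n); cv2.imwrite(f'pics/{k}_{n}.png',p['img'][:,:,::-1])
    for d in viewer.pinpoint(k,p)[:4]:
        w=world(p,d['location'],z,n=='wrist'); t=w-s['ee_pos']
        print(n,np.round(d['location']),round(d['score'],2),np.round(w,1),'tool mm',np.round(T.inv().apply(t),1))
E
python3 w.py amber_key_top
```

```text
2.1 [ 502.63437699 -311.88189709  167.33796766] [-1.79962521e+02  5.98075314e-02  1.92525801e+01] [-0.45021604 -0.35351845 -0.68870482] 13.560608790391429
wrist [377. 306.] 0.92 [ 426. -481.   69.] tool mm [-128.   134.4   98.4]
wrist [431. 142.] 0.74 [ 611.4 -449.5   69. ] tool mm [ 57.4 165.8  98.2]
scene [157. 127.] 0.58 [ 426.9 -491.5   69. ] tool mm [-130.6  144.6   98.4]
scene [138. 163.] 0.54 [ 594.6 -458.1   69. ] tool mm [ 38.7 168.4  98.2]
scene [190. 157.] 0.5 [ 507.4 -316.    69. ] tool mm [ 3.3  5.5 98.3]
side [327. 168.] 0.57 [ 497.7 -300.6   69. ] tool mm [ -0.8 -12.2  98.3]
```

View pics/amber_key_top_wrist.png

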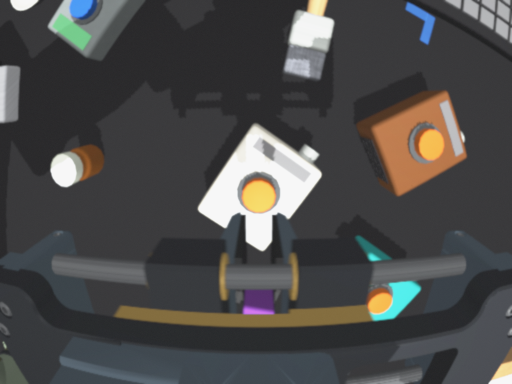

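The wrist view shows the white box right under the fingers, with its amber cap at about (259,195). I'll turn that into a position.

```bash
cat > px.py <<'E'
from h import *
import sys
z=float(sys.argv[1]); c=list(map(float,sys.argv[2:4]))
s=sensors.state(); T=R.from_euler('xyz',s['ee_rot'],degrees=True)
p=viewer.grab_frame('wrist'); hsv=cv2.cvtColor(p['img'],cv2.COLOR_RGB2HSV)
x,y=int(c[0]),int(c[1]); h0=int(hsv[y,x,0])
m=((abs(hsv[:,:,0].astype(int)-h0)<8)&(hsv[:,:,1]>120)&(hsv[:,:,2]>80)).astype(np.uint8)
n,l,st,ce=cv2.connectedComponentsWithStats(m); q=ce[l[y,x]]
w=world(p,q,z,True); print(q,st[l[y,x]],'world',np.round(w,1),'tool mm',np.round(T.inv().apply(w-s['ee_pos']),1),s['ee_pos'],s['gripper_width'])
E
python3 px.py 69 259 195
```

```text
[256.42302717 193.1992238 ] [241 178  32  31 773] world [ 505.5 -310.3   69. ] tool mm [ 5.5 -2.1 99.4] [ 500.96310892 -314.05473998  168.3816063 ] 0.4781484256452916
```

Call:
step_arm --plan '[0.45, -0.25, 2, 0, 0, 0, 0, 0, 2, 0, 0, 0, 0, 0, 2, 0, 0, 0, 0, 0, 1.2, 0, 0, 0, 0, 0, 0, 0, 0, 0]'

```text
time_s: 2.87
ee_pos: [503.1, -308.7, 93.3]
ee_rot: [-179.8, 0.2, 19.0]
force: [0.5, -0.1, 0.2]
gripper_width: 0.4
gripper_force: 0.0
```

Call:
step_arm --plan '[0, 0, 0, 0, 0, 0]'

```text
time_s: 2.95
ee_pos: [504.8, -309.6, 95.8]
ee_rot: [-180.0, 0.0, 19.0]
force: [0.3, 0.6, 1.1]
gripper_width: 0.4
gripper_force: 0.0
```

```bash
python3 px.py 69 257 190; python3 -c "
from h import *
p=viewer.grab_frame('wrist');cv2.imwrite('pics/near.png',p['img'][:,:,::-1])"
```

```text
[255.11500138 189.37756317] [     0      0    512    384 192389] world [ 531.6 -297.7   69. ] tool mm [29.3 -2.4 26.8] [ 504.76716288 -309.56195769   95.81346534] 0.44574532349071466
```

View pics/near.png

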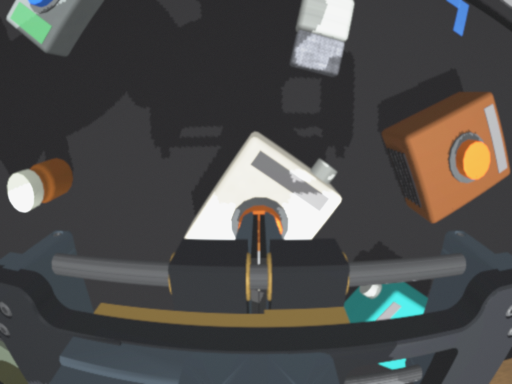

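The fingertips stand over the amber cap at about (260,220) and are centred on it. I'll press in small steps.

Call:
step_arm --plan '[0, 0, 0.5, 0, 0, 0, 0, 0, 0.4, 0, 0, 0, 0, 0, 0.2, 0, 0, 0, 0, 0, 0.2, 0, 0, 0, 0, 0, 0, 0, 0, 0]'

```text
time_s: 3.47
ee_pos: [505.2, -309.2, 82.8]
ee_rot: [-180.0, 0.0, 19.1]
force: [0.2, 0.7, 0.9]
gripper_width: 0.5
gripper_force: 0.0
```

Call:
step_arm --plan '[0, 0, 0.15, 0, 0, 0, 0, 0, 0.15, 0, 0, 0, 0, 0, 0, 0, 0, 0]'

```text
time_s: 3.72
ee_pos: [505.3, -309.3, 80.0]
ee_rot: [180.0, -0.0, 19.1]
force: [-0.4, -0.2, 1.1]
gripper_width: 0.9
gripper_force: 0.7
```

Call:
step_arm --plan '[0, 0, 0.15, 0, 0, 0, 0, 0, 0, 0, 0, 0]'

```text
time_s: 3.88
ee_pos: [505.3, -309.3, 78.4]
ee_rot: [180.0, -0.0, 19.1]
force: [-0.1, 0.9, 2.1]
gripper_width: 0.4
gripper_force: 1.0
```

Call:
step_arm --plan '[0, 0, 0.15, 0, 0, 0, 0, 0, 0, 0, 0, 0]'

```text
time_s: 4.05
ee_pos: [505.3, -309.3, 76.8]
ee_rot: [180.0, -0.0, 19.1]
force: [0.1, -0.6, 2.1]
gripper_width: 0.3
gripper_force: 0.9
```

Call:
step_arm --plan '[0, 0, 0.1, 0, 0, 0, 0, 0, 0, 0, 0, 0]'

```text
time_s: 4.22
ee_pos: [505.3, -309.2, 75.8]
ee_rot: [180.0, -0.0, 19.1]
force: [0.2, 0.6, 1.6]
gripper_width: 0.7
gripper_force: 0.9
```

Call:
step_arm --plan '[0, 0, 0.06, 0, 0, 0, 0, 0, 0, 0, 0, 0]'

```text
time_s: 4.38
ee_pos: [505.3, -309.2, 75.3]
ee_rot: [180.0, -0.0, 19.1]
force: [-0.3, 0.4, 2.2]
gripper_width: 0.6
gripper_force: 1.1
```

Call:
step_arm --plan '[0, 0, 0.05, 0, 0, 0, 0, 0, 0, 0, 0, 0]'

```text
time_s: 4.55
ee_pos: [505.3, -309.3, 75.3]
ee_rot: [180.0, -0.0, 19.1]
force: [-0.8, 1.1, 4.7]
gripper_width: 0.6
gripper_force: 2.4
```

The force is rising and z has stopped at 75.3, so amber is against its stop. I'll lift and move to blue.

Call:
step_arm --plan '[0, 0, -1, 0, 0, 0, 0, 0, -3, 0, 0, 0, 0, 0, -3, 0, 0, 0, 0, 0, 0, 0, 0, 0]'

```text
time_s: 4.88
ee_pos: [508.3, -311.2, 151.0]
ee_rot: [179.5, -0.4, 19.1]
force: [1.2, -1.4, 0.4]
gripper_width: 0.3
gripper_force: 0.0
```

Call:
step_arm --plan '[2.9, -2.5, 0, 0, 0, 0, 2.9, -2.5, 0, 0, 0, 0, 2.9, -2.5, 0, 0, 0, 0, 2.9, -2.5, 0, 0, 0, 0, 2.9, -2.5, 0, 0, 0, 0]'

```text
time_s: 5.3
ee_pos: [602.0, -142.3, 145.0]
ee_rot: [180.0, -0.0, 19.0]
force: [1.3, -0.1, -0.3]
gripper_width: 0.8
gripper_force: 0.0
```

Call:
step_arm --plan '[2.9, -2.5, 0, 0, 0, 0, 2.5, -2.5, 0, 0, 0, 0, 0, 0, 0, 0, 0, 0, 0, 0, 0, 0, 0, 0]'

```text
time_s: 5.63
ee_pos: [636.6, -77.1, 144.4]
ee_rot: [180.0, 0.0, 19.3]
force: [-0.4, -0.5, -0.2]
gripper_width: 0.6
gripper_force: 0.0
```

```bash
python3 w.py blue_key_top
```

```text
5.6333 [636.59586823 -77.09351167 144.44152527] [1.79991622e+02 3.34707525e-02 1.92658487e+01] [-0.44940261 -0.45273092 -0.19747294] 0.619599207738487
scene [238. 212.] 0.48 [632.6 -86.6  54. ] tool mm [-6.9  7.7 90.4]
side [236. 188.] 0.59 [620.8 -55.3  54. ] tool mm [ -7.6 -25.8  90.4]
```

View pics/blue_key_top_wrist.png

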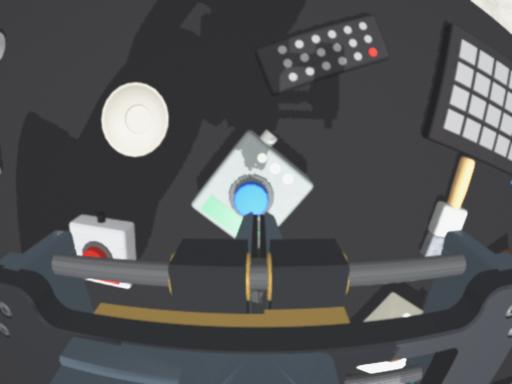

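The wrist view shows the blue cap at (251,199), just ahead of the fingers.

```bash
python3 px.py 54 251 199
```

```text
[246.26536732 196.06596702] [231 183  33  31 667] world [637.2 -68.1  54. ] tool mm [  5.4 -10.9  90.9] [635.67391592 -80.12639987 144.94815345] 0.3224932067710009
```

Call:
step_arm --plan '[0.6, -0.9, 0, 0, 0, 0, 0, 0, 2, 0, 0, 0, 0, 0, 2, 0, 0, 0, 0, 0, 1.5, 0, 0, 0, 0, 0, 0, 0, 0, 0]'

```text
time_s: 6.4
ee_pos: [636.7, -67.7, 86.5]
ee_rot: [-179.8, 0.3, 19.1]
force: [-0.9, 0.0, 0.3]
gripper_width: 0.8
gripper_force: 0.0
```

Call:
step_arm --plan '[0, 0, 0, 0, 0, 0, 0, 0, 0, 0, 0, 0]'

```text
time_s: 6.57
ee_pos: [639.7, -68.3, 90.9]
ee_rot: [180.0, -0.1, 19.1]
force: [0.3, 0.0, 0.2]
gripper_width: 0.7
gripper_force: 0.0
```

```bash
python3 w.py blue_key_top
```

```text
6.5667 [639.70009858 -68.29344373  90.89456439] [ 1.79954358e+02 -9.85320037e-02  1.90596563e+01] [0.31440728 0.01275379 0.1958654 ] 0.6755213566370669
wrist [260. 230.] 0.79 [636.8 -70.1  54. ] tool mm [-3.4  0.7 36.9]
wrist [263. 209.] 0.53 [652.5 -67.1  54. ] tool mm [12.4  3.  36.9]
wrist [402. 349.] 0.36 [ 555.3 -250.7   54. ] tool mm [-139.4  144.8   36.8]
scene [299. 199.] 0.51 [514.4  63.9  54. ] tool mm [ -75.3 -165.9   36.6]
side [236. 186.] 0.48 [628.3 -60.4  54. ] tool mm [ -8.2 -11.2  36.9]
```

View pics/blue_key_top_wrist.png

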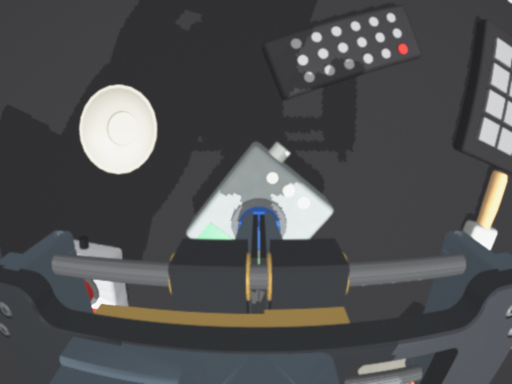

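The fingers are centred on the blue cap at (259,222). I'll press.

Call:
step_arm --plan '[0, 0, 1.2, 0, 0, 0, 0, 0, 0.6, 0, 0, 0, 0, 0, 0.2, 0, 0, 0, 0, 0, 0, 0, 0, 0, 0, 0, 0, 0, 0, 0]'

```text
time_s: 7.28
ee_pos: [638.7, -68.3, 69.3]
ee_rot: [-180.0, 0.0, 19.1]
force: [0.6, 0.2, -0.7]
gripper_width: 1.1
gripper_force: 0.0
```

Call:
step_arm --plan '[0, 0, 0.15, 0, 0, 0, 0, 0, 0.15, 0, 0, 0, 0, 0, 0, 0, 0, 0]'

```text
time_s: 7.53
ee_pos: [639.2, -68.4, 67.0]
ee_rot: [180.0, -0.0, 19.1]
force: [-0.0, -1.3, 1.0]
gripper_width: 0.4
gripper_force: 0.1
```

Call:
step_arm --plan '[0, 0, 0.15, 0, 0, 0, 0, 0, 0.15, 0, 0, 0, 0, 0, 0, 0, 0, 0]'

```text
time_s: 7.78
ee_pos: [639.2, -68.4, 64.0]
ee_rot: [180.0, -0.0, 19.1]
force: [0.6, 0.6, 1.7]
gripper_width: 0.6
gripper_force: 1.0
```

Call:
step_arm --plan '[0, 0, 0.15, 0, 0, 0, 0, 0, 0.15, 0, 0, 0, 0, 0, 0, 0, 0, 0]'

```text
time_s: 8.03
ee_pos: [639.2, -68.4, 60.7]
ee_rot: [180.0, -0.0, 19.1]
force: [0.8, 0.3, 1.8]
gripper_width: 0.8
gripper_force: 0.8
```

Call:
step_arm --plan '[0, 0, 0.06, 0, 0, 0, 0, 0, 0, 0, 0, 0]'

```text
time_s: 8.2
ee_pos: [639.1, -68.4, 60.3]
ee_rot: [180.0, -0.0, 19.1]
force: [-0.2, -0.7, 2.5]
gripper_width: 0.6
gripper_force: 1.2
```

Call:
step_arm --plan '[0, 0, 0.05, 0, 0, 0, 0, 0, 0, 0, 0, 0]'

```text
time_s: 8.37
ee_pos: [639.1, -68.4, 60.3]
ee_rot: [180.0, -0.0, 19.1]
force: [-0.3, 0.1, 5.2]
gripper_width: 0.3
gripper_force: 2.5
```

Blue is at its stop (z 60.3, force rising). On to green, well above the red key.

Call:
step_arm --plan '[0, 0, -1, 0, 0, 0, 0, 0, -3.5, 0, 0, 0, 0, 0, -3.5, 0, 0, 0, 0, 0, 0, 0, 0, 0, 0, 0, 0, 0, 0, 0]'

```text
time_s: 8.78
ee_pos: [639.9, -68.5, 142.3]
ee_rot: [179.9, -0.2, 19.1]
force: [0.2, -0.1, -1.8]
gripper_width: 0.8
gripper_force: 0.0
```

Call:
step_arm --plan '[0.47, -3.8, 0, 0, 0, 0, 0.47, -3.8, 0, 0, 0, 0, 0.47, -3.8, 0, 0, 0, 0, 0.47, -3.8, 0, 0, 0, 0, 0.47, -3.8, 0, 0, 0, 0]'

```text
time_s: 9.2
ee_pos: [597.1, 120.1, 138.1]
ee_rot: [-180.0, 0.2, 19.0]
force: [0.0, 0.4, -1.0]
gripper_width: 0.4
gripper_force: 0.0
```

Call:
step_arm --plan '[0.47, -3.8, 0, 0, 0, 0, 0.47, -3.8, 0, 0, 0, 0, 0.47, -3.8, 0, 0, 0, 0, 0.47, -3.8, 0, 0, 0, 0, 0.47, -3.7, 0, 0, 0, 0]'

```text
time_s: 9.62
ee_pos: [557.6, 306.5, 138.0]
ee_rot: [180.0, 0.2, 19.1]
force: [0.8, 0.6, -1.2]
gripper_width: 0.5
gripper_force: 0.0
```

Call:
step_arm --plan '[0, 0, 0, 0, 0, 0, 0, 0, 0, 0, 0, 0, 0, 0, 0, 0, 0, 0]'

```text
time_s: 9.87
ee_pos: [558.6, 304.5, 138.4]
ee_rot: [179.9, 0.2, 19.1]
force: [-0.0, 0.2, -0.8]
gripper_width: 0.4
gripper_force: 0.0
```

```bash
python3 w.py green_key_top
```

```text
9.8667 [558.64998187 304.50758586 138.37486764] [1.79934429e+02 1.72076241e-01 1.91047571e+01] [-0.03794453  0.16900222 -0.78384121] 0.4293738955106457
wrist [254. 194.] 0.64 [564.1 310.3  49. ] tool mm [ 7.4 -3.8 89.3]
scene [371. 238.] 0.59 [562.5 301.5  49. ] tool mm [ 2.9  4.  89.4]
side [133. 271.] 0.55 [560.4 311.8  49. ] tool mm [ 4.3 -6.4 89.4]
```

View pics/green_key_top_wrist.png

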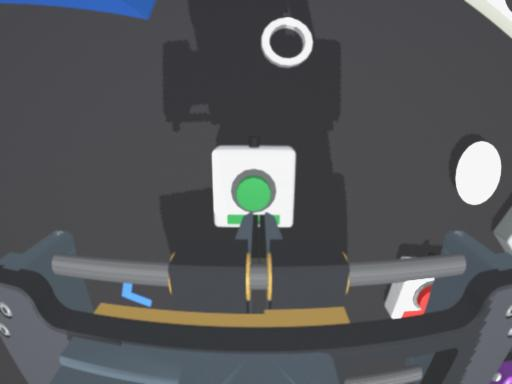

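The wrist view shows the green cap at (254,194). Red is far off at (428,297).

Call:
step_arm --plan '[0.5, -0.3, 1, 0, 0, 0, 0, 0, 2, 0, 0, 0, 0, 0, 2, 0, 0, 0, 0, 0, 0.8, 0, 0, 0, 0, 0, 0, 0, 0, 0]'

```text
time_s: 10.58
ee_pos: [561.9, 308.8, 78.8]
ee_rot: [180.0, 0.3, 19.0]
force: [-0.1, -0.8, -0.3]
gripper_width: 0.8
gripper_force: 0.0
```

Call:
step_arm --plan '[0, 0, 0, 0, 0, 0, 0, 0, 0, 0, 0, 0]'

```text
time_s: 10.75
ee_pos: [564.1, 310.0, 82.7]
ee_rot: [-180.0, -0.1, 19.1]
force: [0.4, 0.2, 0.1]
gripper_width: 0.2
gripper_force: 0.0
```

```bash
python3 w.py green_key_top
```

```text
10.75 [564.08103573 310.03985247  82.66866443] [-1.79986498e+02 -1.15881360e-01  1.90594455e+01] [0.42387755 0.15023622 0.08793495] 0.21562717864349082
wrist [257. 227.] 0.81 [564.2 311.3  49. ] tool mm [ 0.4 -1.2 33.7]
scene [371. 239.] 0.42 [564.9 301.7  49. ] tool mm [-2.   8.2 33.7]
side [134. 270.] 0.57 [561.  308.1  49. ] tool mm [-3.7  0.8 33.7]
side [228. 248.] 0.44 [467.1 109.7  49. ] tool mm [-157.1  157.7   33.3]
```

View pics/green_key_top_wrist.png

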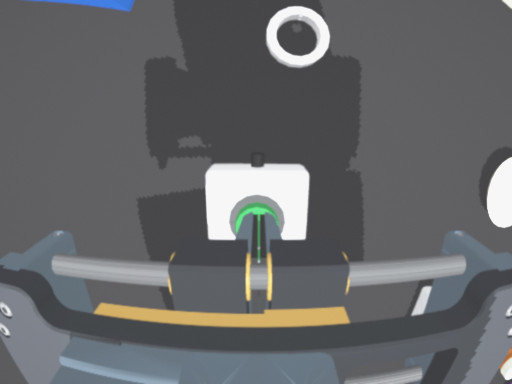

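The fingers are centred on the green cap at (257,222). I'll press.

Call:
step_arm --plan '[0, 0, 1.0, 0, 0, 0, 0, 0, 0.6, 0, 0, 0, 0, 0, 0.1, 0, 0, 0, 0, 0, 0, 0, 0, 0, 0, 0, 0, 0, 0, 0]'

```text
time_s: 11.47
ee_pos: [563.1, 309.6, 64.3]
ee_rot: [180.0, 0.0, 19.1]
force: [-0.2, 1.1, -0.6]
gripper_width: 0.6
gripper_force: 0.0
```

Call:
step_arm --plan '[0, 0, 0.15, 0, 0, 0, 0, 0, 0.15, 0, 0, 0, 0, 0, 0, 0, 0, 0]'

```text
time_s: 11.72
ee_pos: [563.5, 309.8, 61.8]
ee_rot: [-180.0, -0.0, 19.1]
force: [0.3, 0.2, 0.4]
gripper_width: 0.4
gripper_force: 0.2
```

Call:
step_arm --plan '[0, 0, 0.15, 0, 0, 0, 0, 0, 0.15, 0, 0, 0, 0, 0, 0, 0, 0, 0]'

```text
time_s: 11.97
ee_pos: [563.5, 309.8, 58.8]
ee_rot: [-180.0, -0.0, 19.1]
force: [0.7, 0.5, 2.5]
gripper_width: 0.3
gripper_force: 0.9
```

Call:
step_arm --plan '[0, 0, 0.15, 0, 0, 0, 0, 0, 0.12, 0, 0, 0, 0, 0, 0, 0, 0, 0]'

```text
time_s: 12.22
ee_pos: [563.5, 309.8, 55.9]
ee_rot: [-180.0, -0.0, 19.1]
force: [1.7, 0.5, 1.5]
gripper_width: 0.4
gripper_force: 0.8
```

Call:
step_arm --plan '[0, 0, 0.06, 0, 0, 0, 0, 0, 0, 0, 0, 0]'

```text
time_s: 12.38
ee_pos: [563.5, 309.8, 55.4]
ee_rot: [180.0, -0.0, 19.1]
force: [0.7, -0.2, 1.9]
gripper_width: 0.6
gripper_force: 1.0
```

Call:
step_arm --plan '[0, 0, 0.05, 0, 0, 0, 0, 0, 0, 0, 0, 0]'

```text
time_s: 12.55
ee_pos: [563.5, 309.8, 55.3]
ee_rot: [-180.0, -0.0, 19.1]
force: [1.3, -0.7, 4.1]
gripper_width: 0.5
gripper_force: 2.1
```

Green is at its stop. I'll lift clear and check.

Call:
step_arm --plan '[0, 0, -1, 0, 0, 0, 0, 0, -3.5, 0, 0, 0, 0, 0, -3.5, 0, 0, 0, 0, 0, -3.5, 0, 0, 0, 0, 0, 0, 0, 0, 0]'

```text
time_s: 12.97
ee_pos: [566.4, 311.4, 178.0]
ee_rot: [-179.9, -0.8, 19.1]
force: [0.1, 0.2, 0.2]
gripper_width: 0.8
gripper_force: 0.0
```

Call:
step_arm --plan '[0, 0, 0, 0, 0, 0, 0, 0, 0, 0, 0, 0, 0, 0, 0, 0, 0, 0]'

```text
time_s: 13.22
ee_pos: [562.1, 309.1, 168.2]
ee_rot: [180.0, 0.2, 19.1]
force: [0.4, 0.3, -1.0]
gripper_width: 0.6
gripper_force: 0.0
```

```bash
python3 - <<'E'
from h import *
p=viewer.grab_frame('scene');a=p['img'][:,:,::-1][95:305,100:400];cv2.imwrite('pics/end.png',cv2.resize(a,(800,560),interpolation=2))
E
```

```text
(no output)
```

View pics/end.png

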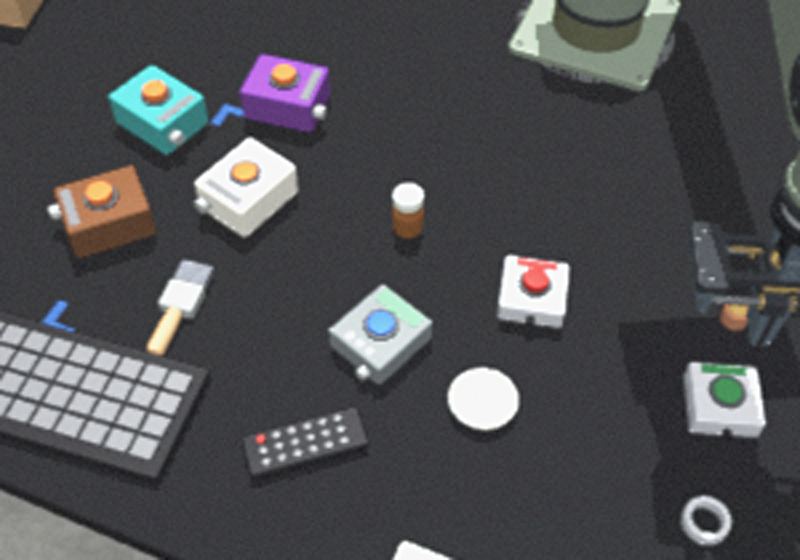

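The amber (245,173), blue (380,323) and green (728,391) keys are all down and red (536,280) is still up. Nothing has been displaced, so I'm handing in.

```bash
python3 -c "
from workcell import env; print(env.job_done())"
```

```text
the job is handed in; nothing more can be done
None
```

The amber, blue and green keys were tapped down in that order, each lightly to its stop; red was not pressed, nothing else looks moved in the final picture, and the job is handed in (no verdict was returned).

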